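# Index the sample turntable to bring the weigh boat to the pointer

### The arm

A 7-joint arm with a two-finger parallel gripper is mounted at the origin on a cart in front of the work surface, level with it; the furniture and walls round the work are solid. World frame = base frame: x ahead of the robot, y to its left, z up, the work surface at z = 0. Lengths are in m, angles in rad, forces in N, time in s.
With the tool pointing down it reaches from about 0.35 to 0.9 m from the base axis. Payload 19.9 kg.
Tool frame: the origin (TCP) lies at the very end of the fingers, on their centre line; the grasp point (between the pads) lies 19 mm behind it; z points along the fingers, y is the direction in which the jaws open and shut (so a half turn about z gives the same grasp; the last joint's range is limited). The gripper opens to 94 mm and grips with 3 to 60 N. Pads are 16 mm wide; open, the fingers measure 119 mm over their backs; the gripper's body (75 mm by 177 mm) begins 78 mm behind the grasp point.
Start: joints at [1.167, 0.417, -0.01, 1.614, 0.005, 1.111, -0.053], TCP at [0.222, -0.584, 0.205] pointing down, gripper open.
Joint ranges: [-2.81, 2.81], [-0.39, 2.02], [-1.27, 1.25], [0.06, 2.57], [-1.19, 4.33], [0.19, 2], [-2.82, 2.82]. Speed limits (rad/s): [1.89, 1.89, 2.39, 2.39, 3.01, 3.01, 3.01].

### API

Orientations are given as a unit quaternion [w, x, y, z].
In Python, from rig import * gives the robot as it stands.
- The arm moves only by the tool arm_command, never from a script. Its argument "moves" is one flat list of numbers, 7 for each row, row after row: the shift along the tool's x, y, z in cm, then the turn, a rotation vector about the tool's x, y, z in degrees, then the finger opening in cm, from 0 to 9.4. In form: [dx, dy, dz, wx, wy, wz, gripper, dx, dy, dz, wx, wy, wz, gripper, ...]. A call has 1 to 8 rows; each row shifts and turns the commanded pose from where the row before left it, along the tool's axes as they then stand; what a row does not reach is not made up. A row lasts 1/8 s, in which the tool goes at most 62.5 mm and 10.7 degrees, less where a joint would pass 70% of its speed; a pose out of reach is approached as far as the arm can. A call is refused whole if a number of a shift passes 6.25 or a number of a turn 10.7, either way. A call with a gripper value outside its range is refused whole. The fingers move at their own pace and stop on an object; the grip force is fixed at half the most. Time passes only in rows, so rows that do not move let the fingers close. It gives the time, the measured TCP pose, the force and the opening at its end, in the units of the state.
- read_state(): the state, without advancing time (a new reading comes with each control period).
- capture(name): name is "scene" or "top" or "wrist"; returns the picture (384x512x3 uint8, red, green, blue); there is no depth.
- camera_info(name): a dict with "intrinsics" (3x3 intrinsics, pixels), "cam_to_world" (4x4, takes a point from camera to world coordinates). Camera axes: x right, y down, z forward; pixel columns grow to the right and rows downward; lengths in m; the calibration is good to about 2 mm. A picture is of the moment at which its call begins: read the wrist's pose just before it. camera_info takes no time and is no camera call; for the wrist camera it gives the pose at the moment of the call.
- job_done(): hands the job in, once; it reports no verdict.
The state is a dict: "time": time; "joint_pos": joint angles; "joint_velocities": joint speeds; "tau": joint torques, N m; "ee_pos": TCP position; "tool_rot": TCP orientation; "force": force on the tool from outside, world axes, zero at the start; "moment": the same for the moment, N m; "finger_gap": finger opening in m.
Only numpy, scipy, OpenCV 4.12 (cv2) and the standard library are available. Lean on these libraries where they do the work, as an engineer would, in place of code of your own. Each camera call takes 0.05 s, during which the arm holds its last target. There are 200 camera calls.

### The job

The square white weigh boat stands on the sample turntable in the place next to the one at the pointer. Push the turntable round by that one position, the short way, so that the weigh boat comes to stand at the pointer, and leave the table resting in its detent. Do not touch the weigh boat itself and do not turn the table past that position.

Things in the scene. Friction and masses are not known exactly. Their poses are not given: they have to be found in the camera images.
- turntable_base: Fixed foot of a turntable; origin on the axis at worktop level, z up. Its -x axis points to the fixed steel cone pointer outside the plate (reaches 175 mm from the axis, 47 mm high). The dark plate is 244 mm across, top 36 mm above the worktop, hub top 51 mm. Six places with low round rims lie every 60 degrees, 78 mm from the axis; one is at the pointer. All loads stay below 57 mm height.
- peg (a point): Top centre of one of six equal upright metal push pegs fixed on the plate, 14 mm thick, reaching from 36 to 96 mm above the worktop, 108 mm from the axis, every 60 degrees, half way between the places (at the start 30, 90, 150 ... degrees from the base's +x axis; this one at 30, counter-clockwise seen from above). Closed finger tips 61 to 75 mm above the worktop meet only pegs.
- turntable (a joint): Angle of the plate in rad, 0 at the start, growing counter-clockwise seen from above. Detents every 1.047 rad (60 degrees), one at 0. A sideways push of 3 to 5 N on a peg turns it, damped. It pulls back to its old detent until half way (0.52) and beyond that runs by itself into the next, resting there within about 2 degrees.
- weigh_boat: Loose, shallow, square white plastic weigh boat, 61 x 68 mm, 12 mm high, origin at the centre of its underside. It stands on the plate in one of the two places next to the one at the pointer, 60 degrees to one side or the other of the base's -x axis. The other places hold round petri dishes and a blue screw cap; one is empty.
There are look-alikes about, which are no part of the job. Leave any purple look-alike of the weigh_boat alone.

How it is judged:
At the end, for the whole second after the job is handed in: The turntable rests in the next detent, one position (60 degrees, within 6 degrees) from its start, and the weigh boat lies level (within 10 degrees) and at rest on the plate at the pointer: within 20 mm, along and across, of the middle of that place, 78 mm from the axis ((value of joint turntable between 0.94 and 1.15 rad or value of joint turntable between -1.15 and -0.94 rad) and velocity of joint turntable between -0.1 and 0.1 rad/s and x of weigh_boat in the frame of turntable_base between -0.098 and -0.058 m and y of weigh_boat in the frame of turntable_base between -0.02 and 0.02 m and z of weigh_boat in the frame of turntable_base between 0.03 and 0.046 m and angle between weigh_boat's own z axis and vertical below 0.17 rad and linear speed of weigh_boat below 0.03 m/s); the robot touches nothing.
It fails at once if the robot touches the weigh boat (more than 1 N) (contact force between weigh_boat and the fingers above 1 N or contact force between weigh_boat and the arm above 1 N).
It fails at once if the table is turned past the wanted position (more than 80 degrees from its start) (value of joint turntable above 1.4 rad or value of joint turntable below -1.4 rad).
It also fails if it takes over 35 s, if anything falls off the work surface, if the arm or the gripper's body presses on something with over 40 N, if the wrist force passes 120 N, or if a joint passes its speed limit or range.

## Working session

There is one attempt and no reset: what is moved stays moved. The work goes in short steps, Python scripts to look and compute and a tool call to move; the robot and the scene stay as the last step left them, time stands still between calls to the robot, and variables do not carry over. Pictures are saved under pics/ and viewed, about 8 in all and at most 12, crops included, and the job is handed in when it is done.

Besides the shell and the picture viewer there is one more tool, called after "Request:" as name(argument=value, ...) on one line, values as JSON. arm_command: Moves the arm, as the interface text tells. Its arguments: {"type":"object","properties":{"moves":{"type":"array"}},"required":["moves"]}

```bash
mkdir -p pics; python3 - <<'E'
from rig import *
import cv2,numpy as np
s=read_state();print(s['time'],s['ee_pos'],s['tool_rot'],s['finger_gap'])
for n in("top","scene"):
    i=camera_info(n);print(n,np.round(i['intrinsics'],1).tolist(),np.round(i['cam_to_world'],4).tolist())
    cv2.imwrite(f'pics/{n}1.png',cv2.cvtColor(capture(n),cv2.COLOR_RGB2BGR))
E
```

```text
0.0 [ 0.22168551 -0.58397067  0.20484762] [-5.60295846e-04  9.83588508e-01  1.80425368e-01 -1.42508160e-04] 0.09431451580705776
top [[450.1, 0.0, 254.1], [0.0, 450.1, 186.6], [0.0, 0.0, 1.0]] [[0.0266, -0.9914, 0.1279, 0.4406], [-0.9993, -0.0299, -0.0236, -0.0906], [0.0272, -0.1272, -0.9915, 1.0514], [0.0, 0.0, 0.0, 1.0]]
scene [[431.2, 0.0, 250.4], [0.0, 431.2, 179.9], [0.0, 0.0, 1.0]] [[-0.8531, -0.2446, 0.4609, 0.1946], [-0.5217, 0.3842, -0.7617, 0.5642], [0.0092, -0.8902, -0.4554, 0.4946], [0.0, 0.0, 0.0, 1.0]]
```

View pics/top1.png

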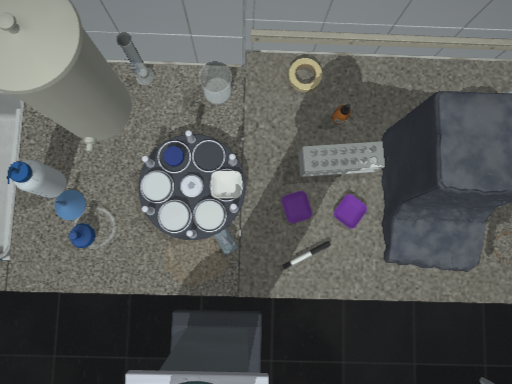

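View pics/scene1.png

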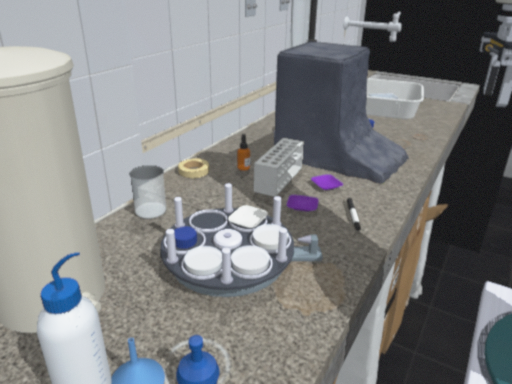

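The boat is at the right of the plate (227,184) in the top view and the pointer at the lower right (226,242), so the turn is clockwise seen from above (negative). The table centre is near (191,186). Next I'll measure the peg tops in a metric view at z=0.096.

```bash
cat > h.py <<'E'
from rig import *
import cv2,numpy as np
def rectify(name,z,cx,cy,half,px,img=None):
    "metric picture of plane z: col grows with -y, row with -x"
    i=camera_info(name);T=np.linalg.inv(i['cam_to_world']);K=np.array(i['intrinsics'])
    img=capture(name) if img is None else img
    s=2*half/px
    A=np.array([[0,-s,cx+half],[-s,0,cy+half],[0,0,z],[0,0,1]])
    H=K@T[:3]@A
    return cv2.cvtColor(cv2.warpPerspective(img,H,(px,px),flags=cv2.INTER_CUBIC|cv2.WARP_INVERSE_MAP),cv2.COLOR_RGB2BGR)
E
python3 - <<'E'
from h import *
i=camera_info('top');T=np.array(i['cam_to_world']);K=np.array(i['intrinsics'])
def ray(u,v,z):
    d=T[:3,:3]@np.linalg.solve(K,[u,v,1]);return (T[:3,3]+d*(z-T[2,3])/d[2])[:2]
c=ray(191.5,186,.05);print(c)
cv2.imwrite('pics/r1.png',rectify('top',.096,*np.round(c,2),.2,600))
print(np.round(c,2))
E
```

```text
[0.56686726 0.02539655]
[0.57 0.03]
```

View pics/r1.png

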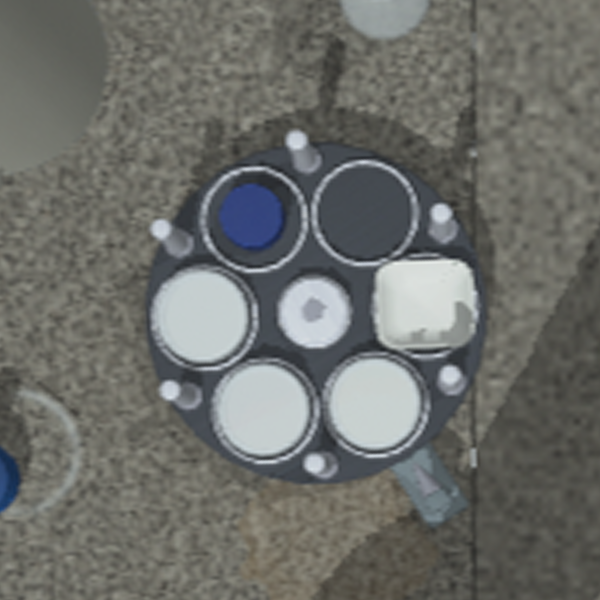

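Request:
arm_command(moves=[1.94, -3.09, 0, 0, 0, 0, 0, 1.94, -3.09, 0, 0, 0, 0, 0, 1.94, -3.09, 0, 0, 0, 0, 0, 1.94, -3.09, 0, 0, 0, 0, 0, 1.94, -3.09, 0, 0, 0, 0, 0, 1.94, -3.09, 0, 0, 0, 0, 0, 1.94, -3.09, 0, 0, 0, 0, 0])

```text
time: 1.02
ee_pos: [0.2721, -0.3326, 0.2054]
tool_rot: [-0.0, 0.984, 0.18, -0.0]
force: [1.2, -0.0, -0.3]
finger_gap: 0.0273
```

Request:
arm_command(moves=[3.66, -2.94, 0, 0, 0, 0, 0, 3.66, -2.94, 0, 0, 0, 0, 0, 3.66, -2.94, 0, 0, 0, 0, 0, 3.66, -2.94, 0, 0, 0, 0, 0, 3.66, -2.94, 0, 0, 0, 0, 0, 3.66, -2.94, 0, 0, 0, 0, 0, 3.66, -2.94, 0, 0, 0, 0, 0, 3.66, -2.94, 0, 0, 0, 0, 0])

```text
time: 2.02
ee_pos: [0.4628, -0.0088, 0.2055]
tool_rot: [0.0, 0.984, 0.18, 0.0]
force: [1.4, -1.0, 0.2]
finger_gap: 0.0004
```

Request:
arm_command(moves=[0, 0, 1.5, 0, 0, 6, 0, 0, 0, 1.5, 0, 0, 6, 0, 0, 0, 1.5, 0, 0, 6, 0, 0, 0, 1.5, 0, 0, 0, 0, 0, 0, 1.5, 0, 0, 0, 0])

```text
time: 2.65
ee_pos: [0.4623, -0.0101, 0.1297]
tool_rot: [-0.0, 1.0, 0.026, 0.0]
force: [1.3, -0.5, 0.0]
finger_gap: 0.0003
```

```bash
python3 - <<'E'
from h import *
s=read_state();print(s['time'],s['ee_pos'],s['tool_rot'],s['force'],s['finger_gap'])
a=capture('scene')[150:330,110:370]
b=capture('wrist')
print(camera_info('wrist'))
a=cv2.resize(cv2.cvtColor(a,cv2.COLOR_RGB2BGR),None,fx=1.5,fy=1.5,interpolation=2)
b=cv2.resize(cv2.cvtColor(b,cv2.COLOR_RGB2BGR),(360,270))
cv2.imwrite('pics/c1.png',np.hstack([a[:270],b]))
E
```

```text
2.65 [ 0.46226993 -0.01007584  0.12968921] [-1.96260360e-05  9.99673339e-01  2.55580646e-02  3.18039738e-05] [ 1.27569087 -0.50547307  0.02366727] 0.00025320982656487076
{'intrinsics': array([[284.63041141,   0.        , 254.03695844],
       [  0.        , 284.63041141, 189.28514683],
       [  0.        ,   0.        ,   1.        ]]), 'cam_to_world': array([[ 5.07174206e-02, -9.65453661e-01, -2.55591415e-01,
         5.35843220e-01],
       [-9.98713042e-01, -4.90422622e-02, -1.29273427e-02,
        -7.89232350e-03],
       [-5.40307874e-05,  2.55918121e-01, -9.66698460e-01,
         3.06126640e-01],
       [ 0.00000000e+00,  0.00000000e+00,  0.00000000e+00,
         1.00000000e+00]])}
```

View pics/c1.png

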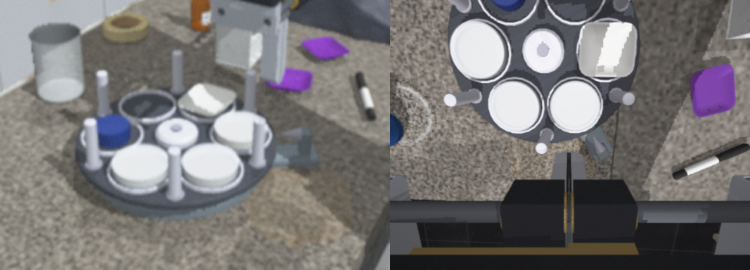

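The wrist view puts peg D, the near peg, at (0.4605, 0.019), which agrees with the top view's (0.461, 0.021). The finger stands clear of it on the pointer side, so I'll descend and approach.

Request:
arm_command(moves=[0, 0, 1.6, 0, 0, 0, 0, 0, 0, 1.6, 0, 0, 0, 0, 0, 0, 1.5, 0, 0, 0, 0, 0, 0, 1.5, 0, 0, 0, 0, 0, 0, 0, 0, 0, 0, 0, 0, -0.5, 0, 0, 0, 0, 0, 0, -0.4, 0, 0, 0, 0, 0])

```text
time: 3.62
ee_pos: [0.4621, -0.0006, 0.0689]
tool_rot: [-0.0, 1.0, 0.024, 0.0]
force: [-0.5, -0.4, -0.4]
finger_gap: 0.0003
```

Request:
arm_command(moves=[-0.09, -0.57, 0, 0, 0, 3, 0, -0.09, -0.57, 0, 0, 0, 3, 0, -0.09, -0.57, 0, 0, 0, 3, 0, -0.09, -0.57, 0, 0, 0, 3, 0, -0.09, -0.57, 0, 0, 0, 3, 0, -0.09, -0.57, 0, 0, 0, 3, 0, -0.09, -0.57, 0, 0, 0, 3, 0, -0.09, -0.57, 0, 0, 0, 3, 0])

```text
time: 4.62
ee_pos: [0.4606, 0.0449, 0.0688]
tool_rot: [0.0, 0.983, -0.185, -0.0]
force: [-3.7, -2.2, 1.7]
finger_gap: 0.0004
```

```bash
python3 - <<'E'
from h import *
s=read_state();print(s['time'],s['ee_pos'],s['force'])
b=capture('wrist')
cv2.imwrite('pics/w2.png',cv2.cvtColor(b,cv2.COLOR_RGB2BGR))
E
```

```text
4.625 [0.46055169 0.04486012 0.06877473] [-3.72378264 -2.23070602  1.72024455]
```

View pics/w2.png

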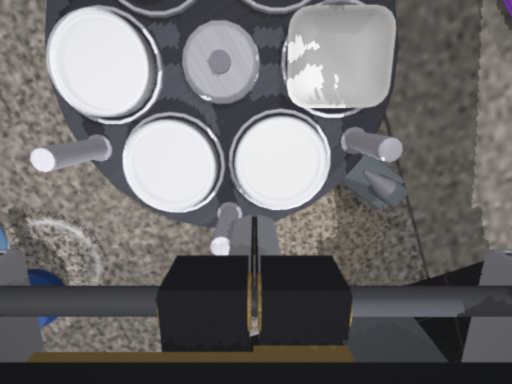

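The finger is on the peg (peg top at 221,246) and the table has turned about 20°. The boat is coming round towards the pointer (385,185), so I'll push on past half way.

Request:
arm_command(moves=[-0.09, -0.57, 0, 0, 0, 3, 0, -0.09, -0.57, 0, 0, 0, 3, 0, -0.09, -0.57, 0, 0, 0, 3, 0, -0.09, -0.57, 0, 0, 0, 3, 0, 0, 0, 0, 0, 0, 0, 0])

```text
time: 5.3
ee_pos: [0.4677, 0.0673, 0.0688]
tool_rot: [-0.0, 0.959, -0.285, 0.0]
force: [0.7, 0.2, -0.8]
finger_gap: 0.0007
```

```bash
python3 - <<'E'
from h import *
s=read_state();print(s['time'],s['ee_pos'],s['force'])
b=capture('wrist')
cv2.imwrite('pics/w3.png',cv2.cvtColor(b,cv2.COLOR_RGB2BGR))
E
```

```text
5.3 [0.46770422 0.06728635 0.06876586] [ 0.67714473  0.22068825 -0.78814828]
```

View pics/w3.png

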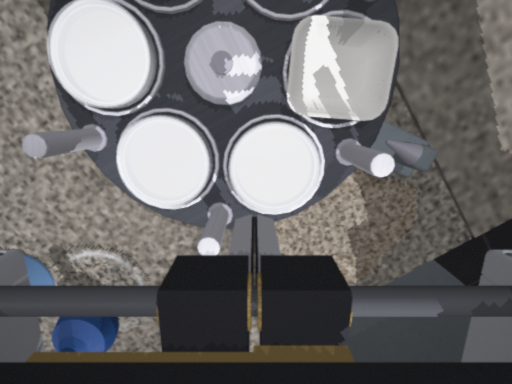

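The force has dropped to zero and the peg (209,246) is leaving the finger, so the table is running by itself. I'll wait with the finger held still, then look.

Request:
arm_command(moves=[0, 0, 0, 0, 0, 0, 0, 0, 0, 0, 0, 0, 0, 0, 0, 0, 0, 0, 0, 0, 0, 0, 0, 0, 0, 0, 0, 0, 0, 0, 0, 0, 0, 0, 0, 0, 0, 0, 0, 0, 0, 0, 0, 0, 0, 0, 0, 0, 0, 0, 0, 0, 0, 0, 0, 0])

```text
time: 6.35
ee_pos: [0.4674, 0.0668, 0.0684]
tool_rot: [-0.0, 0.958, -0.286, -0.0]
force: [0.1, 1.0, 0.7]
finger_gap: 0.0002
```

```bash
python3 - <<'E'
from h import *
s=read_state();print(s['time'],s['ee_pos'],s['force'])
b=capture('wrist')
cv2.imwrite('pics/w4.png',cv2.cvtColor(b,cv2.COLOR_RGB2BGR))
E
```

```text
6.35 [0.46743635 0.06682822 0.06844072] [0.13977652 0.95083394 0.70840965]
```

View pics/w4.png

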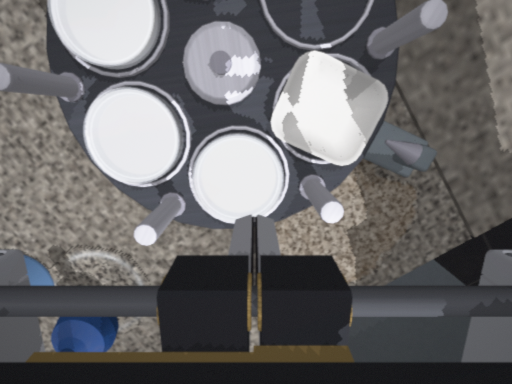

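The boat (328,107) is now at the pointer and the finger stands free between two pegs. I'll raise straight up and check from above.

Request:
arm_command(moves=[0, 0, -1.5, 0, 0, 0, 0, 0, 0, -3, 0, 0, 0, 0, 0, 0, -3, 0, 0, 0, 0, 0, 0, -3, 0, 0, 0, 0, 0, 0, -3, 0, 0, 0, 0, 0, 0, 0, 0, 0, 0, 0, 0, 0, 0, 0, 0, 0, 0, 0, 0, 0, 0, 0, 0, 0])

```text
time: 7.4
ee_pos: [0.467, 0.0668, 0.2029]
tool_rot: [0.0, 0.958, -0.286, -0.001]
force: [-0.5, -0.4, -0.1]
finger_gap: 0.0007
```

```bash
python3 - <<'E'
from h import *
s=read_state();print(s['time'],s['ee_pos'],s['force'],np.abs(s['joint_velocities']).max())
a=rectify('wrist',.096,.5685,.0265,.15,400)
b=rectify('wrist',.045,.5685,.0265,.15,400)
cv2.imwrite('pics/w5.png',np.hstack([a,b]))
E
```

```text
7.4 [0.46700958 0.06675699 0.20290639] [-0.51699002 -0.41938755 -0.0773713 ] 0.001436869391172922
```

View pics/w5.png

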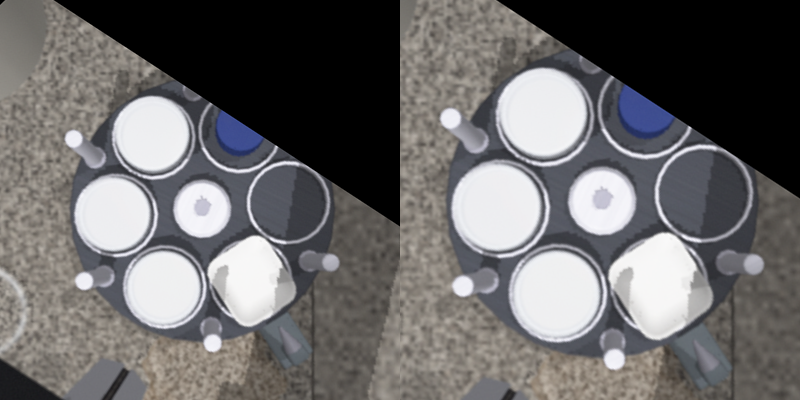

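```bash
python3 -c "
from rig import *
job_done()"
```

```text
the job is handed in; nothing more can be done
```

The weigh boat now stands at the pointer, one position round from where it was, and the job is handed in; no verdict was reported.

I pushed the near peg clockwise (seen from above) with the closed fingertips about 69 mm above the worktop. I stopped at about 35° and the table ran into the next detent by itself. The finger did not come near the boat. I then raised the arm straight up, clear of everything, by 7.4 s on the robot's clock.

**Last checks, from the wrist camera after lifting:**
- **Table:** the pegs sit about 58–59° from their start. I judged the table at rest by the detent and a second of waiting; I did not measure its speed.
- **Boat:** it is about 79 mm from the axis and within about 4 mm of the middle of the place at the pointer. It has twisted slightly in its place but looks flat.
- **Robot:** the wrist force is near zero and the arm is still.

None of the checks failed or disagreed.

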